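# Clear the sample table of a clamping cell and seat its cover on the pin

### The arm

A 6-joint arm with a two-finger parallel gripper is mounted at the origin on the work surface. World frame = base frame: x ahead of the robot, y to its left, z up, the work surface at z = 0. Lengths are in m, angles in degrees, forces in N, time in s.
With the tool pointing down it reaches from about 0.35 to 0.975 m from the base axis. Payload 4.9 kg.
Tool frame: the origin (TCP) lies at the very end of the fingers, on their centre line; the grasp point (between the pads) lies 19 mm behind it (r.grip_point_offset is the distance from the TCP to the grasp point, in m); z points along the fingers, y is the line along which they close (so a half turn about z gives the same grasp; the last joint's range is limited). The gripper opens to 85 mm and grips with 20 to 120 N. Pads are 22 mm wide; open, the fingers measure 114 mm over their backs; the gripper's body (76 mm by 85 mm) begins 54 mm behind the grasp point. The pads swing forward as they close: fully open they stand 13 mm farther back than shut.
Start: joints at [66.807, 3.019, 92.412, -0, 84.569, -6.818], TCP at [0.176, 0.6, 0.231] pointing down, gripper open.
Joint ranges: [-172.51, 172.51], [-57.92, 126.97], [3.15, 148.05], [-58.71, 238.71], [5.1, 150.11], [-179.66, 179.66]. Speed limits (degrees/s): [147.25, 147.25, 180, 180, 180, 180].

### API

Orientations are given as a 3x3 rotation matrix whose columns are the frame's x, y, z axes.
In Python, from workcell import monitor, cams, job_done, r gives the robot as it stands.
- The arm moves only by the shell command python3 -m handwheel 'ROWS' [OPENING] [FORCE]. ROWS is JSON, a list that holds one entry, the list of rows, each a list of 4 numbers: the shift along the world's x, y, z in m, then the turn about the world's z in degrees. A call has 1 to 8 rows; each row shifts and turns the commanded pose from where the row before left it; what a row does not reach is not made up. A row lasts 1/10 s, in which the tool goes at most 50 mm and 8.59 degrees, less where a joint would pass 70% of its speed; a pose out of reach is approached as far as the arm can. A call with a gripper value outside its range is refused whole. OPENING is the finger opening in m, from 0 to 0.0854, set as the call begins (- or left out, the last holds). The fingers move at their own pace and stop on an object; FORCE is the grip in N (left out, the last holds). Time passes only in rows, so rows that do not move let the fingers close. It gives the time, the measured TCP pose, the force, the opening and the grip force at its end, in the units of the state.
- monitor.get_obs(): the state, without advancing time (a new reading comes with each control period).
- cams.camera(name): name is "scene" or "top" or "wrist"; returns the picture (420x560x3 uint8, blue, green, red); there is no depth.
- cams.camera_info(name): a dict with "K" (3x3 intrinsics, pixels), "world_from_camera" (4x4, takes a point from camera to world coordinates). Camera axes: x right, y down, z forward; pixel columns grow to the right and rows downward; lengths in m; the calibration is good to about 2 mm. The wrist camera is an equidistant fisheye: a pixel r from the principal point sees the ray r / f radians off the axis. A picture is of the moment at which its call begins: read the wrist's pose just before it. camera_info takes no time and is no camera call; for the wrist camera it gives the pose at the moment of the call.
- job_done(): hands the job in; it is judged then, once.
The state is a dict: "time_s": time; "q": joint angles; "qd": joint speeds; "effort": joint torques, N m; "ee_pos": TCP position; "tcp_rot": TCP orientation; "force": force on the tool from outside, world axes, zero at the start; "torque": the same for the moment, N m; "opening": finger opening in m; "finger_force": force on a finger pad.
Only numpy, scipy, OpenCV 4.12 (cv2) and the standard library are available. Lean on these libraries where they do the work, as an engineer would, in place of code of your own. Each camera call takes 0.05 s, during which the arm holds its last target. There are 200 camera calls.

### The job

With the hand brush, sweep the four used metal coupons off the cell's sample table into the steel tray standing against the cell (touch the coupons with nothing but the brush), and stand the brush back on the bench. Then take the aluminium cover by its handle, lay it on the cell about a finger's width to one side of its place, back edge (the one with the two port stubs) along the rail, and slide it along the rail until its hidden bore drops over the locating pin, keeping hold of it. Press it down against the spring until it is fully home on the base and finish like that, still gripping it and holding it down so that I can put the screws in; leave everything else on the bench where it is.

Things in the scene. Friction and masses are not known exactly. Their poses are not given: they have to be found in the camera images.
- base: clamping cell: fixed aluminium block 150 (x) x 120 (y) x 30 mm, origin at its underside's centre, +x to the back rail. Rail: along the back edge, 16 mm above the block's top, inner face at x = 62.75 mm. Sprung sample table mid-top, locating pin near the front. Cover in its place: its origin over the base's, axes parallel, 0.75 mm off the rail; fully home its underside is 30 mm above the bench
- base_pin (a point): tip of the fixed steel locating pin: 48 mm in front (-x) of the base's centre, y = 0, 39 mm above the bench. The pin is 10 mm in diameter and 9 mm tall, its upper 3 mm tapering to 5 mm diameter. Axes as the base's
- platform (a joint): sprung sample table: steel plate 66 (x) x 110 (y) mm centred on the base. At 0 its top is 4 mm above the block's top (34 mm above the bench); pressed in it reads up to 0.004 m = flush. Spring: 8 N to start, 16 N at the bottom; it rises when let go. The cover's weight alone does not sink it: the cover rests 4 mm high until pressed with about 12 N more
- cover: loose cover: aluminium plate 124 (x) x 100 (y) x 14 mm, 0.4 to 0.6 kg, origin at its underside's centre, +x to the back edge with two steel port stubs (14 mm diameter, 16 mm high, x = 42, y = +-23 mm). Black bridge handle across the middle: bar 18 mm wide (x), 70 mm long (y), 30 to 46 mm above the underside, on two legs; grip its 18 mm width, fingertips 16 mm or more above the underside
- cover_bore (a point): centre of the mouth of the blind bore in the cover's underside (cannot be seen from above): 48 mm in front (-x) of the cover's centre, y = 0. Bore 12.5 mm diameter with a small chamfer, 10.5 mm deep
- brush: hand brush standing on its bristles, 66 mm high, origin at the centre of the bristles' underside. Stiff black bristle block 70 (x) x 34 (y) x 20 mm, wooden back 78 x 40 mm up to 32 mm, wooden grip 60 (x) x 24 (y) mm from 32 to 66 mm; take the grip across its 24 mm width with the fingertips above 33 mm. 0.13 to 0.21 kg
- coupon0: used coupon, bare steel, block 16 x 12 mm, 12 mm high, lying on the sample table; origin at the centre of its underside
- coupon1: used coupon, bare steel, block 14 x 14 mm, 12 mm high, lying on the sample table; origin at the centre of its underside
- coupon2: used coupon, bare steel, block 17 x 10 mm, 12 mm high, lying on the sample table; origin at the centre of its underside
- coupon3: used coupon, bare steel, disc 16 mm diameter, 12 mm high, lying on the sample table; origin at the centre of its underside
- tray: fixed open steel tray, 94 (x) x 100 (y) mm outside, 24 mm high, wall 3 mm, origin at the centre of its underside, axes parallel to the base's. It stands against the left (+y) or the right (-y) side of the base, 2 mm off, its centre 112 mm from the base's centre; its rim is 6 mm below the block's top
- slidebox: bystander: closed white flat slide box with ribbed lid, 80 (x) x 90 (y) x 24 mm, beside the base on its other side, across from the tray; origin at the centre of its underside
- dropper: bystander: glass dropping bottle, 44 mm diameter, 92 mm high, in front of the base; origin at the centre of its underside
- beaker: bystander: glass beaker, 66 mm diameter, 85 mm high; origin at the centre of its underside
- cutter: bystander: red and white knife, 110 mm long, 16 mm high, lying; origin at the middle of its underside
- driver: bystander: long-shafted screwdriver with a black handle, lying on the left; origin near its middle
- screwdish: bystander: white dish, 64 mm diameter, 20 mm high, holding four screws, on the right; origin at the centre of its underside
Things that resemble listed ones, but are neither listed nor needed, are in the scene too. What is shaped like the brush but purple or red is not meant.

How it is judged:
By the outcome, as a careful person would: the job done as asked, in the order asked, and still so for the second after the job is handed in, while the arm keeps its last pose, push and grip.
It also fails if it takes over 64 s, if anything falls off the work surface, if the arm or the gripper's body presses on something with over 40 N, if the wrist force passes 120 N, or if a joint passes its speed limit or range.

## Working session

There is one attempt and no reset: what is moved stays moved. The work goes in short steps, Python scripts to look and compute and a shell command to move; the robot and the scene stay as the last step left them, time stands still between calls to the robot, and variables do not carry over. Pictures are saved under pics/ and viewed, at most 10 in all, crops included, and the job is handed in when it is done.

```bash
mkdir -p pics; ls; cat > h.py <<'E'
import numpy as np, cv2
from workcell import monitor, cams, job_done, r
def ray(name,px,info=None):
    i=info or cams.camera_info(name);K=np.array(i["K"]);T=np.array(i["world_from_camera"])
    x=(px[0]-K[0,2])/K[0,0];y=(px[1]-K[1,2])/K[1,1]
    if name=="wrist":
        t=np.hypot(x,y);s=np.sin(t)/t if t>1e-9 else 1;d=np.array([x*s,y*s,np.cos(t)])
    else: d=np.array([x,y,1.])
    d=T[:3,:3]@d;return T[:3,3],d/np.linalg.norm(d)
def atz(name,px,z,info=None):
    o,d=ray(name,px,info);return o+d*(z-o[2])/d[2]
def tri(rays):
    A=np.zeros((3,3));b=np.zeros(3)
    for o,d in rays:
        P=np.eye(3)-np.outer(d,d);A+=P;b+=P@o
    p=np.linalg.solve(A,b);return p,[np.linalg.norm((np.eye(3)-np.outer(d,d))@(p-o)) for o,d in rays]
def proj(name,p,info=None):
    i=info or cams.camera_info(name);K=np.array(i["K"]);T=np.array(i["world_from_camera"])
    c=T[:3,:3].T@(np.array(p)-T[:3,3])
    if name=="wrist":
        n=np.hypot(c[0],c[1]);t=np.arctan2(n,c[2]);x,y=c[:2]/n*t
    else: x,y=c[:2]/c[2]
    return np.array([K[0,0]*x+K[0,2],K[1,1]*y+K[1,2]])
E
python3 - <<'E'
from h import *
a=cams.camera("top");b=cams.camera("scene");w=cams.camera("wrist")
for n,i in (("top",a),("scene",b),("wrist",w)): cv2.imwrite(f"pics/{n}0.png",i)
cv2.imwrite("pics/top0x.png",cv2.resize(a,(800,600),interpolation=cv2.INTER_CUBIC))
cv2.imwrite("pics/scene0x.png",cv2.resize(b,(800,600),interpolation=cv2.INTER_CUBIC))
for n in("top","scene","wrist"):print(n,cams.camera_info(n))
print(monitor.get_obs())
E
```

```text
pics
top {'K': array([[442.32814657,   0.        , 268.83832722],
       [  0.        , 442.32814657, 213.32189824],
       [  0.        ,   0.        ,   1.        ]]), 'world_from_camera': array([[ 0.01524733, -0.98252728,  0.18549305,  0.25643652],
       [-0.99982905, -0.01692237, -0.00745023,  0.01753407],
       [ 0.01045904, -0.18534774, -0.98261733,  1.29756421],
       [ 0.        ,  0.        ,  0.        ,  1.        ]])}
scene {'K': array([[511.58562985,   0.        , 274.81682478],
       [  0.        , 511.58562985, 209.6327963 ],
       [  0.        ,   0.        ,   1.        ]]), 'world_from_camera': array([[-0.68667361,  0.41402269, -0.59754879,  1.26202863],
       [ 0.72673248,  0.41177611, -0.54981846,  0.69066245],
       [ 0.018419  , -0.81180394, -0.58363953,  0.78116103],
       [ 0.        ,  0.        ,  0.        ,  1.        ]])}
wrist {'K': array([[325.1922621 ,   0.        , 281.27660743],
       [  0.        , 325.1922621 , 211.28954905],
       [  0.        ,   0.        ,   1.        ]]), 'world_from_camera': array([[ 0.28141735,  0.91197246,  0.2985
[... 288 characters left out ...]
50205290e-04,
        8.45690383e+01, -6.81965147e+00]), 'qd': array([ 0.00538905, -0.07875655, -0.24622647, -0.08722519,  0.07376743,
       -0.04291121]), 'effort': array([ 8.32017531e-05, -3.94241381e+01, -3.70721698e+01, -1.85283252e-04,
        4.68480110e-03, -7.26652019e-06]), 'ee_pos': array([0.17600979, 0.59919542, 0.2303075 ]), 'tcp_rot': array([[-9.59442205e-01,  2.81904629e-01, -6.59560903e-04],
       [ 2.81905328e-01,  9.59441016e-01, -1.52389855e-03],
       [ 2.03215726e-04, -1.64802632e-03, -9.99998621e-01]]), 'force': array([-0.11511398,  0.06297919, -0.4561902 ]), 'torque': array([-0.01998333,  0.00140051, -0.02937079]), 'finger_force': 0.0, 'opening': 0.08537400943400904}
```

View pics/top0x.png

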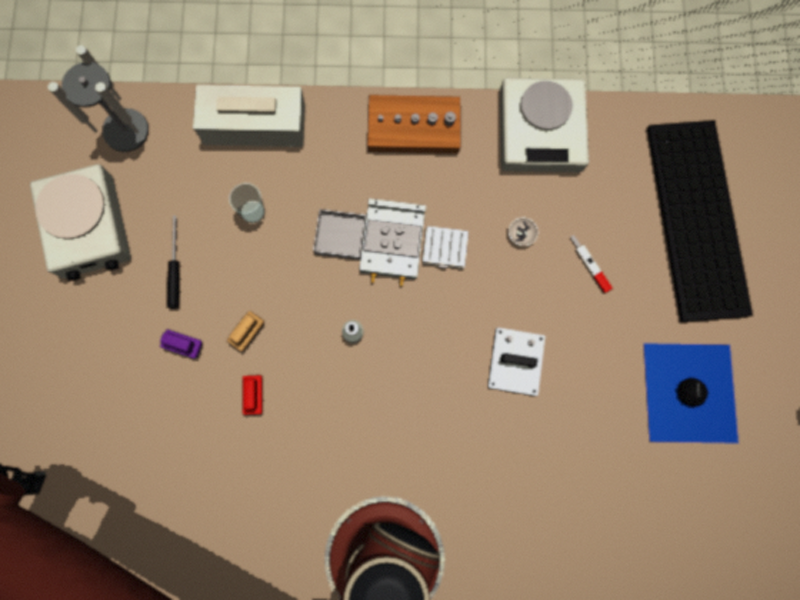

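View pics/scene0x.png

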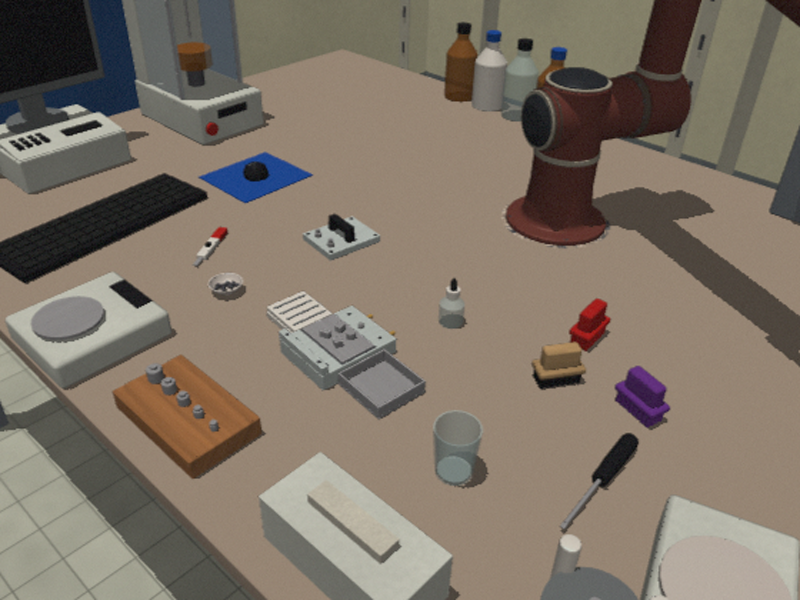

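The top picture shows three brush-shaped things: wooden at (246,331), purple at (181,344) and red at (253,395). The wooden one with black bristles fits. The cell is at (393,238) with the tray on its left (+y), the slide box on its right and the cover at (517,362).

```bash
python3 - <<'E'
from h import *
s=.7
T={'brush':(246,331,.066),'baseTL':(369,201,.046),'baseTR':(425,206,.046),'baseBL':(361,273,.03),'baseBR':(416,277,.03),'coverhandleL':(501,358,.046),'coverhandleR':(536,364,.046),'dropper':(352,325,.09),'beaker':(245,195,.08)}
for k,(u,v,z) in T.items(): print(k,atz("top",(u*s,v*s),z).round(3))
S={'brush':(562,352,.066),'coverhandle':(342,226,.046),'brushbottom':(557,384,.0)}
for k,(u,v,z) in S.items(): print(k,atz("scene",(u*s,v*s),z).round(3))
print(tri([ray("top",(246*s,328*s)),ray("scene",(562*s,350*s))]))
a=cv2.imread("pics/top0.png")[210:285,110:190];b=cv2.imread("pics/scene0.png")[200:300,360:480]
cv2.imwrite("pics/br.png",np.hstack([cv2.resize(a,(400,375),interpolation=3),cv2.resize(b,(400,375),interpolation=3)]))
E
```

```text
brush [0.432 0.278 0.066]
baseTL [0.712 0.043 0.046]
baseTR [ 0.703 -0.074  0.046]
baseBL [0.561 0.056 0.03 ]
baseBR [ 0.555 -0.057  0.03 ]
coverhandleL [ 0.389 -0.226  0.046]
coverhandleR [ 0.378 -0.295  0.046]
dropper [0.444 0.07  0.09 ]
beaker [0.707 0.293 0.08 ]
brush [0.447 0.296 0.066]
coverhandle [ 0.398 -0.246  0.046]
brushbottom [0.445 0.298 0.   ]
(array([0.43646679, 0.28495223, 0.05781666]), [np.float64(0.005059665655945357), np.float64(0.005059665655945137)])
```

View pics/br.png

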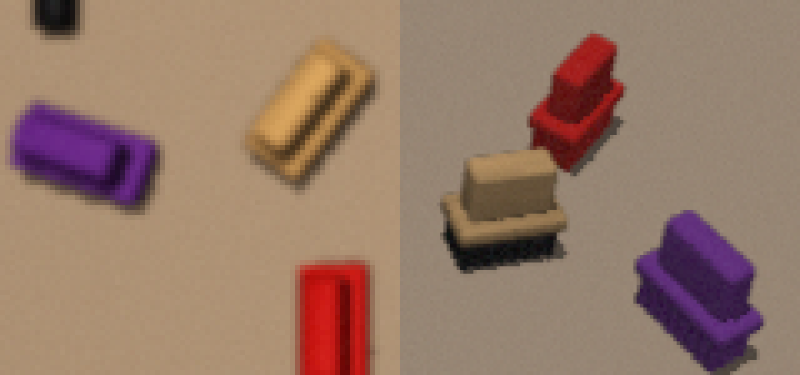

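Wooden back with black bristles, confirmed. I'll move above it for a wrist view.

```bash
python3 -m handwheel '[[[0.03,-0.036,0,-3.4],[0.03,-0.036,0,-3.4],[0.03,-0.036,0,-3.4],[0.03,-0.036,0,-3.4],[0.03,-0.036,0,-3.4],[0.03,-0.036,0,-3.4],[0.03,-0.036,0,-3.4],[0.03,-0.036,0,-3.4]]]'
python3 - <<'E'
from h import *
o=monitor.get_obs();i=cams.camera_info("wrist");w=cams.camera("wrist");np.save("w1.npy",i,allow_pickle=True)
cv2.imwrite("pics/w1.png",w);cv2.imwrite("pics/w1x.png",cv2.resize(w,(800,600),interpolation=3));print(o["ee_pos"],o["tcp_rot"][:,1],o["force"],o["time_s"])
E
```

```text
time_s: 0.95
ee_pos: [0.4169, 0.3099, 0.2311]
tcp_rot: [[-0.723, 0.691, 0.0], [0.691, 0.723, 0.0], [0.0, 0.0, -1.0]]
force: [0.6, 0.8, -0.4]
opening: 0.0851
finger_force: 0.0
[0.41691466 0.30991903 0.2311268 ] [6.90989606e-01 7.22864692e-01 4.84699797e-05] [ 0.55983597  0.79413313 -0.44199837] 0.95
```

View pics/w1x.png

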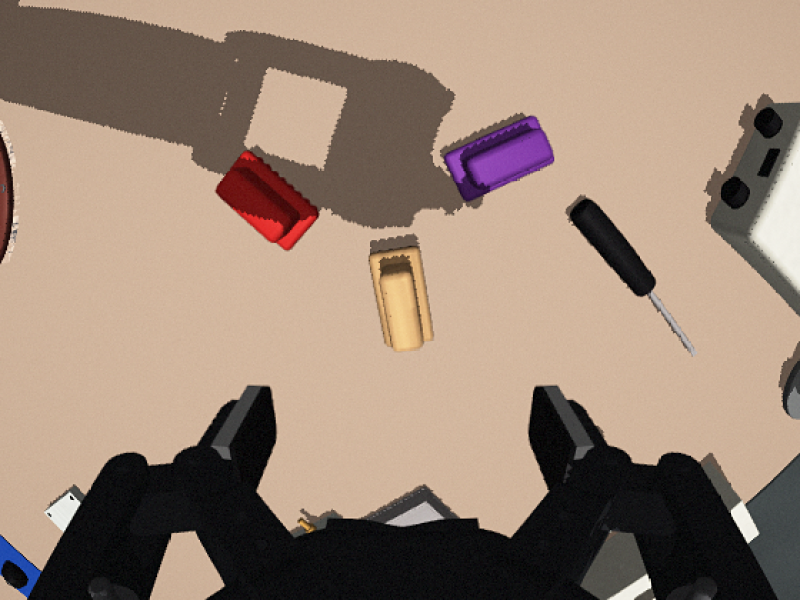

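Wrist view: the wooden grip's top runs from (396,273) to (407,348); red and purple brushes beside it.

```bash
python3 - <<'E'
from h import *
i=np.load("w1.npy",allow_pickle=True).item()
a=atz("wrist",(396*.7,273*.7),.066,i);b=atz("wrist",(407*.7,348*.7),.066,i)
print(a,b,(a+b)/2,np.linalg.norm(a-b),np.degrees(np.arctan2(*(b-a)[1::-1])))
print(tri([ray("wrist",(401.5*.7,310*.7),i),ray("scene",(393.6,244.3)),ray("top",(169.4,231))]))
# wooden back corners at z=.032
for p in [(371,254),(416,247),(433,338),(388,347)]:print(atz("wrist",(p[0]*.7,p[1]*.7),.032,i))
E
```

```text
[0.4146443  0.30834353 0.066     ] [0.46038243 0.27534787 0.066     ] [0.43751336 0.2918457  0.066     ] 0.05639761242976712 -35.8068244243935
(array([0.43582159, 0.28968426, 0.0610097 ]), [np.float64(0.0026397084080537403), np.float64(0.0009230945867570625), np.float64(0.0025522924642609975)])
[0.39707904 0.29858861 0.032     ]
[0.41656511 0.32671071 0.032     ]
[0.47957904 0.28622306 0.032     ]
[0.46039389 0.25485457 0.032     ]
```

```bash
python3 -m handwheel '[[[0.011,-0.01,-0.02,4.5],[0.01,-0.009,-0.033,4.2],[0,0,-0.04,0],[0,0,-0.04,0],[0,0,-0.035,0],[0,0,-0.025,0],[0,0,0,0]]]' 0.06; python3 -m handwheel '[[[0,0,0,0],[0,0,0,0],[0,0,0,0],[0,0,0,0]]]' 0.01 60
```

```text
time_s: 1.7
ee_pos: [0.4334, 0.291, 0.0336]
tcp_rot: [[-0.82, 0.572, -0.009], [0.572, 0.82, -0.004], [0.005, -0.008, -1.0]]
force: [0.1, -1.0, -1.5]
opening: 0.0598
finger_force: 0.0
time_s: 2.1
ee_pos: [0.4389, 0.2934, 0.0407]
tcp_rot: [[-0.82, 0.572, 0.004], [0.572, 0.82, 0.002], [-0.002, 0.004, -1.0]]
force: [-0.2, -0.5, 5.1]
opening: 0.023
finger_force: 60.3
```

```bash
python3 -m handwheel '[[[0,0,0.02,0],[0,0,0.04,0],[0,0,0.04,0],[0,0,0.04,0],[0,0,0.04,0],[0.025,-0.02,0.01,4],[0.035,-0.03,0,4],[0.035,-0.03,0,4]]]'; python3 -m handwheel '[[[0.035,-0.03,0,4],[0.035,-0.03,0,4],[0.035,-0.03,0,4],[0.035,-0.03,0,4],[0.035,-0.03,0,3],[0.032,-0.02,0,0],[0,0,0,0],[0,0,0,0]]]'
cat > snap.py <<'E'
import sys;from h import *
n=sys.argv[1];o=monitor.get_obs();i=cams.camera_info("wrist");w=cams.camera("wrist");np.save(n+".npy",i,allow_pickle=True)
cv2.imwrite(f"pics/{n}.png",w);cv2.imwrite(f"pics/{n}x.png",cv2.resize(w,(800,600),interpolation=3));print(o["ee_pos"],o["tcp_rot"][:,1],o["force"],o["opening"],o["time_s"])
E
python3 snap.py w2
```

```text
time_s: 2.9
ee_pos: [0.5332, 0.2122, 0.2298]
tcp_rot: [[-0.923, 0.385, 0.003], [0.385, 0.923, 0.001], [-0.002, 0.002, -1.0]]
force: [0.2, 0.2, -2.3]
opening: 0.023
finger_force: 59.5
time_s: 3.7
ee_pos: [0.7391, 0.0421, 0.2273]
tcp_rot: [[-0.998, 0.069, -0.002], [0.069, 0.998, 0.0], [0.002, 0.0, -1.0]]
force: [-0.4, 0.1, -1.3]
opening: 0.0227
finger_force: 59.4
[0.739117   0.04210163 0.22728684] [6.87886988e-02 9.97631185e-01 3.66861883e-04] [-0.36897858  0.1026277  -1.3430542 ] 0.02266708824420671 3.7
```

View pics/w2x.png

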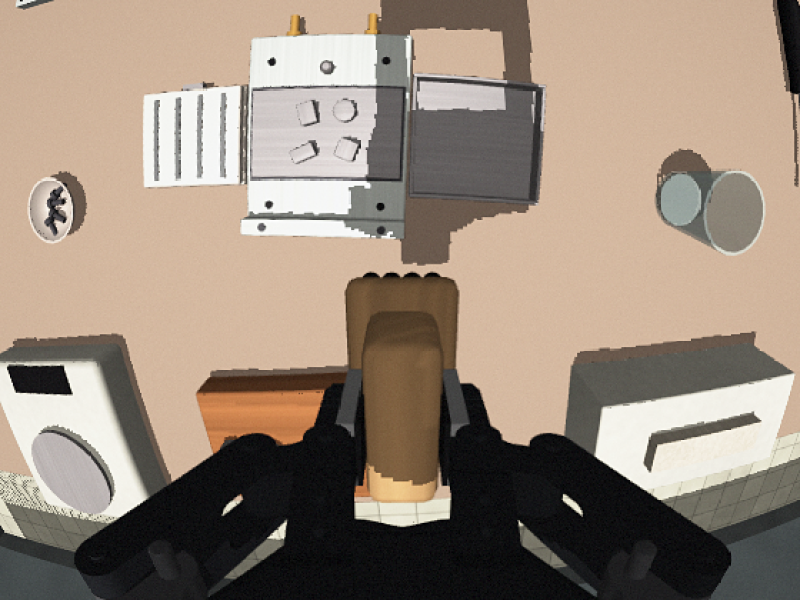

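Wrist view: pin at (327,66), block front corners (250,37)/(411,35), table corners (252,88),(405,87),(403,180),(249,179), coupons at (308,112),(345,110),(303,152),(347,149), tray on the right (+y). I'll take a second view to triangulate.

```bash
python3 -m handwheel '[[[-0.005,-0.035,0,0],[-0.005,-0.035,0,0],[0,-0.03,0,0],[0,0,0,0],[0,0,0,0]]]'; python3 snap.py w3
cat > m.py <<'E'
from h import *
i2=np.load("w2.npy",allow_pickle=True).item();i3=np.load("w3.npy",allow_pickle=True).item()
a=cv2.imread("pics/w2.png");b=cv2.imread("pics/w3.png")
P={'fl':(250,37,.03),'fr':(411,35,.03),'pin':(327,66,.039),'t00':(252,88,.034),'t01':(405,87,.034),'t11':(403,180,.034),'t10':(249,179,.034),'h00':(272,62,.03),'h01':(386,61,.03),'h10':(268,205,.03),'h11':(380,207,.03),'r0':(241,234,.046),'r1':(405,237,.046),'c0':(308,112,.046),'c1':(345,110,.046),'c2':(303,152,.046),'c3':(347,149,.046)}
G=cv2.cvtColor
for k,(u,v,z) in P.items():
    p=np.array([u,v])*.7;w=atz("wrist",p,z,i2);q=proj("wrist",w,i3)
    # template match subpixel by 4x upsample
    R=9;S=6;U=4
    t=cv2.resize(cv2.getRectSubPix(a,(2*R+1,2*R+1),tuple(map(float,p))),None,fx=U,fy=U,interpolation=cv2.INTER_CUBIC)
    s=cv2.resize(cv2.getRectSubPix(b,(2*(R+S)+1,)*2,tuple(map(float,q))),None,fx=U,fy=U,interpolation=cv2.INTER_CUBIC)
    m=cv2.matchTemplate(s,t,cv2.TM_CCOEFF_NORMED);_,sc,_,l=cv2.minMaxLoc(m)
    q2=q+(np.array(l)/U-S)
    x,e=tri([ray("wrist",p,i2),ray("wrist",q2,i3)])
    print(k,w.round(4),'tri',x.round(4),'err',round(e[0]*1e3,1),'score',round(sc,2))
E
python3 m.py
```

```text
time_s: 4.25
ee_pos: [0.7285, -0.0566, 0.2289]
tcp_rot: [[-0.998, 0.067, 0.0], [0.067, 0.998, 0.001], [-0.0, 0.001, -1.0]]
force: [-0.7, -0.1, -1.7]
opening: 0.023
finger_force: 59.4
[ 0.72852174 -0.05660498  0.22888098] [6.74705262e-02 9.97721024e-01 6.97607411e-04] [-0.65147593 -0.13664798 -1.74474133] 0.022990124358187668 4.25
fl [ 0.5567 -0.0568  0.03  ] tri [ 0.5543 -0.06    0.0201] err 0.6 score 0.74
fr [0.5704 0.0617 0.03  ] tri [0.5731 0.0612 0.0436] err 0.8 score 0.48
pin [0.5905 0.0012 0.039 ] tri [5.892e-01 3.000e-04 3.290e-02] err 0.1 score 0.91
t00 [ 0.598  -0.0564  0.034 ] tri [ 0.5949 -0.062   0.016 ] err 0.2 score 0.26
t01 [0.6103 0.0546 0.034 ] tri [0.6088 0.0548 0.0243] err 0.1 score 0.62
t11 [0.6777 0.0486 0.034 ] tri [0.6789 0.0486 0.0096] err 0.1 score 0.53
t10 [ 0.6659 -0.065   0.034 ] tri [ 0.6656 -0.0583  0.0536] err 0.0 score 0.59
h00 [ 0.5797 -0.0409  0.03  ] tri [ 0.5794 -0.0413  0.0283] err 0.1 score 0.75
h01 [0.5892 0.0425 0.03  ] tri [0.5899 0.0425 0.0337] err 0.1 score 0.63
h10 [ 0.6874 -0.0536  0.03  ] tri [ 0.6874 -0.0533  0.0309] err 0.1 score 0.75
h11 [0.6966 0.0305 0.03  ] tri [0.6966 0.0305 0.03  ] err 0.0 score 0.98
r0 [ 0.705  -0.0723  0.046 ] tri [ 0.7065 -0.0691  0.0564] err 2.9 score 0.14
r1 [0.7174 0.0473 0.046 ] tri [0.7124 0.0475 0.0562] err 3.2 score 0.41
c0 [ 0.6234 -0.0134  0.046 ] tri [ 0.6274 -0.0099  0.0652] err 1.8 score 0.04
c1 [0.6249 0.0124 0.046 ] tri [0.627  0.0106 0.035 ] err 3.3 score 0.02
c2 [ 0.6513 -0.0193  0.046 ] tri [ 0.6512 -0.02    0.0427] err 0.0 score 0.28
c3 [0.6524 0.0117 0.046 ] tri [0.6523 0.0113 0.0427] err 0.0 score 0.11
```

Heights check out (holes at 30 mm, pin slightly low but single-texture). Base: centre ≈ (0.638, −0.0047), yaw ≈ −6.5°. Now I'll place the brush on the −y side of the table.

```bash
python3 -m handwheel '[[[-0.03,0,0,-2.6],[-0.04,0,0,0],[-0.026,0,-0.02,0],[0,0,-0.045,0],[0,0,-0.04,0],[0,0,-0.025,0],[0,0,-0.015,0],[0,0,0,0]]]'; python3 -m handwheel '[[[0,0,0,0]]]'
```

```text
time_s: 5.1
ee_pos: [0.6315, -0.0558, 0.0808]
tcp_rot: [[-0.994, 0.111, -0.004], [0.111, 0.994, 0.001], [0.005, 0.001, -1.0]]
force: [-0.1, 0.0, -1.7]
opening: 0.0231
finger_force: 59.6
time_s: 5.2
ee_pos: [0.6342, -0.0568, 0.0847]
tcp_rot: [[-0.994, 0.112, 0.002], [0.112, 0.994, -0.0], [-0.002, -0.0, -1.0]]
force: [-0.3, 0.2, -0.7]
opening: 0.0225
finger_force: 59.6
```

```bash
python3 -m handwheel '[[[-0.001,0,-0.006,0],[0,0,0,0],[0,0,0,0],[0,0,0,0]]]'
```

```text
time_s: 5.6
ee_pos: [0.6326, -0.0575, 0.078]
tcp_rot: [[-0.994, 0.113, 0.001], [0.113, 0.994, -0.0], [-0.001, -0.0, -1.0]]
force: [0.3, -0.2, -1.7]
opening: 0.0226
finger_force: 59.6
```

```bash
python3 -m handwheel '[[[0,0,-0.002,0],[0,0,0,0],[0,0,0,0],[0.001,0.008,0,0],[0.001,0.01,0,0],[0.001,0.01,0,0],[0.001,0.01,0,0],[0.001,0.01,0,0]]]';python3 -m handwheel '[[[0.001,0.01,0,0],[0.001,0.01,0,0],[0.001,0.01,0,0],[0.001,0.01,0,0],[0.0015,0.01,0,0],[0.0015,0.01,0,0]]]';python3 -m handwheel '[[[0.001,0.01,0,0],[0.001,0.01,0,0],[0.001,0.01,0,0],[0.001,0.008,0,0],[0,0,0,0],[0,0,0,0]]]'
```

```text
time_s: 6.4
ee_pos: [0.6373, -0.0082, 0.0753]
tcp_rot: [[-0.994, 0.112, 0.0], [0.112, 0.994, -0.0], [-0.0, -0.0, -1.0]]
force: [-0.2, -0.7, -1.2]
opening: 0.0228
finger_force: 59.5
time_s: 7.0
ee_pos: [0.6443, 0.0515, 0.0753]
tcp_rot: [[-0.994, 0.113, 0.0], [0.113, 0.994, 0.0], [-0.0, 0.0, -1.0]]
force: [0.3, 0.9, -1.2]
opening: 0.023
finger_force: 59.5
time_s: 7.6
ee_pos: [0.6482, 0.0887, 0.0753]
tcp_rot: [[-0.994, 0.112, -0.0], [0.112, 0.994, -0.0], [0.0, -0.0, -1.0]]
force: [-1.2, -0.3, -2.1]
opening: 0.0228
finger_force: 59.5
```

```bash
python3 -m handwheel '[[[0,0,0.02,0],[0,0,0.04,0],[0.01,0,0.045,0],[0.04,-0.01,0.03,0],[0.04,-0.01,0.015,0],[0.02,-0.01,0,0],[0,0,0,0],[0,0,0,0]]]'; python3 snap.py w4; python3 -c "
import cv2;a=cv2.imread('pics/w4.png')[0:200,80:420];cv2.imwrite('pics/w4c.png',cv2.resize(a,(800,471),interpolation=3))"
```

```text
time_s: 8.4
ee_pos: [0.757, 0.0582, 0.2237]
tcp_rot: [[-0.994, 0.114, -0.002], [0.114, 0.994, 0.0], [0.002, -0.0, -1.0]]
force: [-0.3, 0.5, -1.5]
opening: 0.023
finger_force: 59.6
[0.75703111 0.05821311 0.22367191] [ 1.13788539e-01  9.93504991e-01 -2.51557364e-05] [-0.29358987  0.45052224 -1.51155941] 0.02300353249285307 8.4
```

View pics/w4c.png

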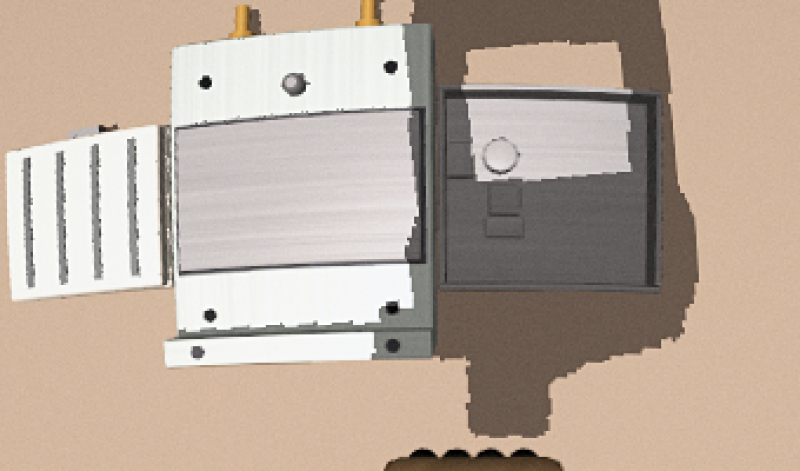

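All four coupons lie in the tray (crop: disc (500,155), blocks (458,160), (505,197), (505,227)) and the table is clear. I'll put the brush back at its old spot.

```bash
python3 - <<'E'
from h import *
i=np.load("w4.npy",allow_pickle=True).item()
f=lambda u,v,z:atz("wrist",(80+u*.425,v*.4246),z,i)
H=[f(u,v,.03) for u,v in((205,82),(391,67),(209,315),(392,308))];print(np.array(H).round(4),np.mean(H,0));print(f(293,84,.039))
for a,b in((0,1),(2,3)):d=H[b]-H[a];print(np.degrees(np.arctan2(-d[0],d[1])))
for a,b in((0,2),(1,3)):d=H[b]-H[a];print(np.degrees(np.arctan2(d[1],d[0])))
E
python3 -m handwheel '[[[-0.02,0.015,0,-2],[-0.04,0.03,0,-4],[-0.04,0.03,0,-4],[-0.04,0.03,0,-4],[-0.04,0.03,0,-4],[-0.04,0.03,0,-4],[-0.04,0.03,0,-4],[-0.035,0.025,0,-2.5]]]'; python3 -m handwheel '[[[-0.02,0.0135,-0.04,0],[-0.004,0,-0.045,0],[0,0,-0.04,0],[0,0,-0.025,0],[0,0,-0.015,0],[0,0,0,0],[0,0,0,0],[0,0,0,0]]]'
```

```text
[[ 0.5794 -0.0411  0.03  ]
 [ 0.589   0.0429  0.03  ]
 [ 0.6869 -0.0534  0.03  ]
 [ 0.6964  0.0305  0.03  ]] [ 0.63790821 -0.00526147  0.03      ]
[0.59169453 0.00108351 0.039     ]
-6.588267117253607
-6.4538522095664
-6.503220103555885
-6.543431560178354
time_s: 9.25
ee_pos: [0.4589, 0.2798, 0.2242]
tcp_rot: [[-0.819, 0.574, -0.001], [0.574, 0.819, 0.0], [0.001, -0.0, -1.0]]
force: [1.1, 0.8, -2.3]
opening: 0.0228
finger_force: 59.5
time_s: 10.05
ee_pos: [0.4399, 0.293, 0.062]
tcp_rot: [[-0.819, 0.573, 0.004], [0.573, 0.819, 0.002], [-0.002, 0.003, -1.0]]
force: [0.7, -0.2, -1.9]
opening: 0.023
finger_force: 59.6
```

```bash
python3 -m handwheel '[[[-0.001,0,-0.012,0],[0,0,-0.006,0],[0,0,0,0],[0,0,0,0]]]';python3 -m handwheel '[[[0,0,-0.002,0],[0,0,0,0],[0,0,0,0]]]'
```

```text
time_s: 10.45
ee_pos: [0.4372, 0.2922, 0.0414]
tcp_rot: [[-0.819, 0.573, -0.001], [0.573, 0.819, -0.0], [0.0, -0.001, -1.0]]
force: [0.2, 0.1, -1.1]
opening: 0.023
finger_force: 59.5
time_s: 10.75
ee_pos: [0.4376, 0.2924, 0.0408]
tcp_rot: [[-0.819, 0.573, -0.0], [0.573, 0.819, -0.0], [0.0, -0.0, -1.0]]
force: [-3.0, -1.1, 5.5]
opening: 0.0231
finger_force: 60.4
```

```bash
python3 -m handwheel '[[[0,0,0,0],[0,0,0,0],[0,0,0,0],[0,0,0.03,0],[0,0,0.045,0],[0,0,0.045,0],[0,0,0.045,0],[0,-0.03,0.02,2]]]' 0.06 60; python3 -m handwheel '[[[-0.002,-0.045,0,2.5],[-0.004,-0.046,0,2.5],[-0.004,-0.046,0,2.5],[-0.004,-0.046,0,2.5],[-0.004,-0.046,0,2.5],[-0.004,-0.046,0,2.5],[-0.004,-0.046,0,2.5],[-0.004,-0.046,0,2.5]]]'; python3 -m handwheel '[[[-0.004,-0.046,0,2.5],[-0.004,-0.046,0,1.5],[-0.002,-0.04,0,0],[0,-0.02,0,0],[0,0,0,0],[0,0,0,0]]]' 0.05;python3 snap.py w5
```

```text
time_s: 11.55
ee_pos: [0.4392, 0.2645, 0.2305]
tcp_rot: [[-0.841, 0.541, 0.008], [0.541, 0.841, 0.004], [-0.004, 0.008, -1.0]]
force: [0.3, -0.6, 0.7]
opening: 0.06
finger_force: 0.0
time_s: 12.35
ee_pos: [0.4069, -0.1065, 0.2249]
tcp_rot: [[-0.975, 0.223, 0.001], [0.223, 0.975, -0.0], [-0.001, -0.0, -1.0]]
force: [0.9, 0.6, -0.4]
opening: 0.0598
finger_force: 0.0
time_s: 12.95
ee_pos: [0.3972, -0.2565, 0.2244]
tcp_rot: [[-0.988, 0.157, -0.0], [0.157, 0.988, 0.001], [0.001, 0.001, -1.0]]
force: [0.3, 0.4, 0.9]
opening: 0.0498
finger_force: 0.0
[ 0.39722685 -0.25648553  0.22440919] [1.56787568e-01 9.87631975e-01 8.60571450e-04] [0.29340874 0.442685   0.8762859 ] 0.04982186573407046 12.95
```

View pics/w5x.png

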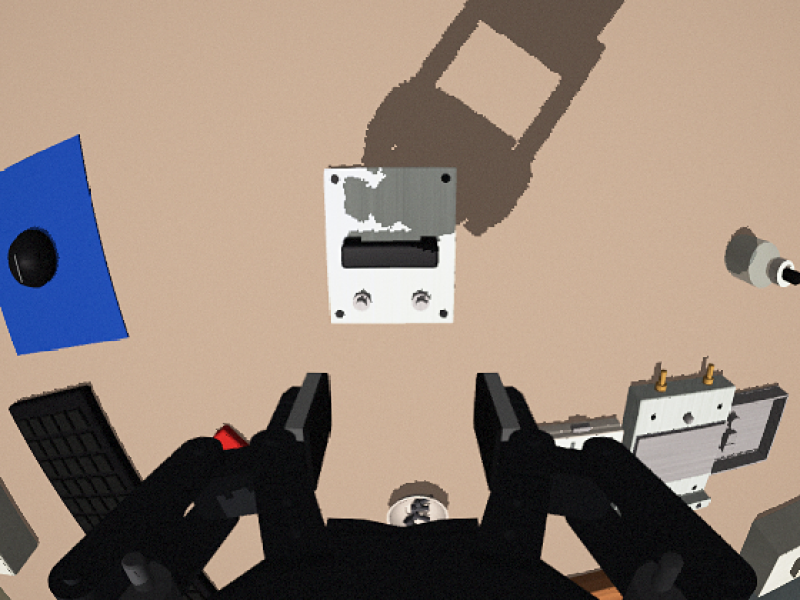

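Wrist view: cover with stubs at (362,297)/(421,297) (far side, +x), screw holes (335,179),(446,178),(340,314),(443,314), handle across (342–439, ~255). A second view for the heights.

```bash
python3 -m handwheel '[[[0,0.035,0,0],[0,0.035,0,0],[0,0,0,0],[0,0,0,0]]]' 0.034; python3 snap.py w6
cat > m2.py <<'E'
from h import *
i2=np.load("w5.npy",allow_pickle=True).item();i3=np.load("w6.npy",allow_pickle=True).item()
a=cv2.imread("pics/w5.png");b=cv2.imread("pics/w6.png")
P={'h00':(335,179,.014),'h01':(446,178,.014),'h10':(340,314,.014),'h11':(443,314,.014),'s0':(362,297,.03),'s1':(421,297,.03),'bl':(343,262,.046),'br':(438,262,.046),'c00':(324,168,.014),'c01':(456,168,.014),'c10':(331,323,.014),'c11':(453,323,.014)}
W={}
for k,(u,v,z) in P.items():
    p=np.array([u,v])*.7;w=W[k]=atz("wrist",p,z,i2);q=proj("wrist",w,i3)
    R=8;S=6;U=4
    t=cv2.resize(cv2.getRectSubPix(a,(2*R+1,2*R+1),tuple(map(float,p))),None,fx=U,fy=U,interpolation=3)
    s=cv2.resize(cv2.getRectSubPix(b,(2*(R+S)+1,)*2,tuple(map(float,q))),None,fx=U,fy=U,interpolation=3)
    _,sc,_,l=cv2.minMaxLoc(cv2.matchTemplate(s,t,cv2.TM_CCOEFF_NORMED))
    x,e=tri([ray("wrist",p,i2),ray("wrist",q+(np.array(l)/U-S),i3)])
    print(k,w.round(4),'tri',x.round(4),'err',round(e[0]*1e3,1),'score',round(sc,2))
for s in 'hc':
    H=[W[s+n] for n in('00','01','10','11')];print(s,np.mean(H,0))
    for j,l in((0,1),(2,3)):d=H[l]-H[j];print(np.degrees(np.arctan2(-d[0],d[1])),np.linalg.norm(d))
    for j,l in((0,2),(1,3)):d=H[l]-H[j];print(np.degrees(np.arctan2(d[1],d[0])),np.linalg.norm(d))
for u,v in ((390,246),(390,267)):print(atz("wrist",(u*.7,v*.7),.046,i2))
print(monitor.get_obs()["q"])
E
python3 m2.py
```

```text
time_s: 13.4
ee_pos: [0.3976, -0.1853, 0.2249]
tcp_rot: [[-0.988, 0.153, 0.001], [0.153, 0.988, -0.001], [-0.001, -0.001, -1.0]]
force: [-0.2, -1.4, 0.2]
opening: 0.0338
finger_force: 0.0
[ 0.39761624 -0.18531276  0.22487879] [ 1.52855990e-01  9.88248261e-01 -6.49561656e-04] [-0.23405453 -1.3645      0.16388063] 0.03377123244847698 13.4
h00 [ 0.3283 -0.2952  0.014 ] tri [ 0.3283 -0.2952  0.014 ] err 0.0 score 0.8
h01 [ 0.341  -0.2123  0.014 ] tri [ 0.341  -0.2123  0.014 ] err 0.0 score 0.71
h10 [ 0.4352 -0.3117  0.014 ] tri [ 0.4352 -0.3117  0.014 ] err 0.0 score 0.95
h11 [ 0.4482 -0.2292  0.014 ] tri [ 0.4482 -0.2292  0.014 ] err 0.0 score 0.91
s0 [ 0.4191 -0.2891  0.03  ] tri [ 0.4227 -0.2907  0.0184] err 0.2 score 0.88
s1 [ 0.4261 -0.2447  0.03  ] tri [ 0.4298 -0.2448  0.0191] err 0.2 score 0.83
bl [ 0.3864 -0.2956  0.046 ] tri [ 0.3873 -0.2966  0.0399] err 0.4 score 0.96
br [ 0.3971 -0.2289  0.046 ] tri [ 0.4019 -0.228   0.0254] err 0.2 score 0.94
c00 [ 0.3184 -0.302   0.014 ] tri [ 0.3184 -0.302   0.014 ] err 0.0 score 0.95
c01 [ 0.3345 -0.2037  0.014 ] tri [ 0.335  -0.2038  0.015 ] err 0.5 score 0.61
c10 [ 0.4418 -0.3206  0.014 ] tri [ 0.4394 -0.3192  0.0204] err 0.1 score 0.92
c11 [ 0.4573 -0.2221  0.014 ] tri [ 0.455  -0.2225  0.0197] err 0.1 score 0.89
h [ 0.3881905  -0.26209359  0.014     ]
-8.716469871838154 0.08387734334122252
-8.977140714541756 0.08345478256982644
-8.768405557135601 0.10820520214819233
-8.991645631597947 0.10858609162762942
c [ 0.38798476 -0.26210405  0.014     ]
-9.271867280817975 0.0996369991634606
-8.961943110052639 0.09970002685512691
-8.583059793536252 0.12472399290305373
-8.551664366160106 0.12418549620373742
[ 0.38038041 -0.26065213  0.046     ]
[ 0.39540927 -0.26312707  0.046     ]
[-3.47956109e+01 -2.38557916e+01  1.16482693e+02 -1.81450739e-02
  8.73203236e+01 -1.15926773e+02]
```

Cover at (0.388, −0.2621), yaw −8.85°, heights consistent (14 mm plate top). Turn −90° and descend on the handle.

```bash
python3 -m handwheel '[[[-0.0016,-0.012,0,-8.2],[-0.0016,-0.012,0,-8.2],[-0.0016,-0.012,0,-8.2],[-0.0016,-0.012,0,-8.2],[-0.0016,-0.012,0,-8.2],[-0.0016,-0.0168,0,-8.2],[0,0,0,-8.2],[0,0,0,-8.2]]]';python3 -m handwheel '[[[0,0,-0.02,-8.2],[0,0,-0.03,-8.2],[0,0,-0.03,-8.05],[0,0,-0.03,0],[0,0,-0.01,0],[0,0,0,0],[0,0,0,0],[0,0,0,0]]]'
```

```text
time_s: 14.25
ee_pos: [0.3876, -0.2646, 0.2246]
tcp_rot: [[-0.259, 0.966, -0.0], [0.966, 0.259, 0.0], [0.0, -0.0, -1.0]]
force: [0.6, -0.6, 0.5]
opening: 0.0338
finger_force: 0.0
time_s: 15.05
ee_pos: [0.3889, -0.2646, 0.1068]
tcp_rot: [[0.157, 0.988, 0.003], [0.988, -0.157, -0.002], [-0.002, 0.003, -1.0]]
force: [0.8, -0.5, -0.7]
opening: 0.0338
finger_force: 0.0
```

```bash
python3 -m handwheel '[[[-0.001,0.0025,-0.03,0],[0,0,-0.03,0],[0,0,-0.015,0],[0,0,0,0],[0,0,0,0],[0,0,0,0]]]'
```

```text
time_s: 15.65
ee_pos: [0.3881, -0.2622, 0.0318]
tcp_rot: [[0.157, 0.988, 0.003], [0.988, -0.157, -0.003], [-0.002, 0.003, -1.0]]
force: [-0.5, -0.0, 0.4]
opening: 0.034
finger_force: 0.0
```

```bash
python3 -m handwheel '[[[0,0,-0.01,0],[0,0,-0.002,0],[0,0,0,0],[0,0,0,0]]]';python3 -m handwheel '[[[0,0,0,0],[0,0,0,0],[0,0,0,0],[0,0,0,0]]]' 0.005 100; python3 -m handwheel '[[[0,0,0.01,0],[0,0,0.02,0],[0,0,0.03,0],[0,0,0,0],[0,0,0,0]]]'; python3 -c "
from h import *;print(monitor.get_obs()['tcp_rot'][:,1],monitor.get_obs()['torque'])"
```

```text
time_s: 16.05
ee_pos: [0.3868, -0.2609, 0.0176]
tcp_rot: [[0.157, 0.988, -0.0], [0.988, -0.157, 0.0], [0.0, -0.0, -1.0]]
force: [-0.1, -0.6, 0.9]
opening: 0.0342
finger_force: 0.0
time_s: 16.45
ee_pos: [0.3871, -0.2611, 0.0182]
tcp_rot: [[0.157, 0.988, 0.0], [0.988, -0.157, -0.0], [-0.0, 0.0, -1.0]]
force: [-0.4, 0.8, 3.4]
opening: 0.0163
finger_force: 98.3
time_s: 16.95
ee_pos: [0.3866, -0.2608, 0.0773]
tcp_rot: [[0.157, 0.988, 0.0], [0.988, -0.157, -0.0], [-0.0, 0.0, -1.0]]
force: [0.1, 1.1, -5.8]
opening: 0.0164
finger_force: 98.4
[ 9.87612153e-01 -1.56914739e-01  1.37616736e-05] [ 0.09804739  0.05053759 -0.02398073]
```

```bash
python3 -m handwheel '[[[0.01,0.01,0.02,0],[0.025,0.025,0.015,0.5],[0.034,0.033,0,0.5],[0.034,0.033,0,0.5],[0.034,0.033,0,0.5],[0.034,0.033,0,0.5],[0.034,0.033,0,0],[0.025,0.025,0,0]]]';python3 -m handwheel '[[[0.0157,0.015,0,0],[0.003,0.0022,-0.015,0],[0,0,-0.01,0],[0,0,0,0],[0,0,0,0],[0,0,0,0]]]';python3 snap.py w7;python3 -c "
from h import *;i=np.load('w7.npy',allow_pickle=True).item()
for p in ((.0,.0,0),):pass
bx=np.array([.9935,-.1135,0]);by=np.array([.1135,.9935,0]);c=np.array([.6384,-.0048,0])
for x,y,z in((62.75,-60,46),(62.75,60,46),(-75,60,30),(-48,0,39)):print(proj('wrist',c+bx*x/1e3+by*y/1e3+[0,0,z/1e3],i)/.7)"
```

```text
time_s: 17.75
ee_pos: [0.6166, -0.0334, 0.1092]
tcp_rot: [[0.112, 0.994, -0.004], [0.994, -0.112, 0.001], [0.001, -0.005, -1.0]]
force: [0.3, -0.4, -4.9]
opening: 0.0166
finger_force: 98.6
time_s: 18.35
ee_pos: [0.6352, -0.0196, 0.0878]
tcp_rot: [[0.115, 0.993, -0.0], [0.993, -0.115, -0.0], [-0.0, 0.0, -1.0]]
force: [0.3, -0.7, -4.7]
opening: 0.0164
finger_force: 98.5
[ 0.63515443 -0.01957743  0.08779594] [ 9.93389003e-01 -1.14796730e-01  7.92212769e-06] [ 0.31662036 -0.72124147 -4.68103672] 0.016418050323317945 18.35
[533.53554032 430.00423753]
[559.18314855 175.14227446]
[235.88710873 174.79609378]
[296.60685087 309.46075345]
```

View pics/w7x.png

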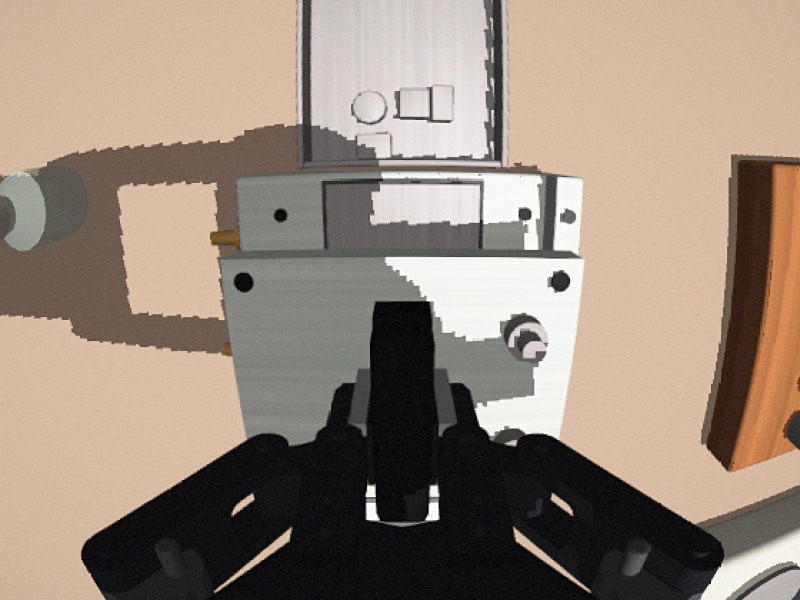

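The cover is level, parallel to the cell and offset to −y; coupons are still in the tray. I'll check the cover's corners in the same view, then lower it.

```bash
python3 -c "
from h import *;i=np.load('w7.npy',allow_pickle=True).item()
bx=np.array([.9935,-.1135,0]);by=np.array([.1135,.9935,0]);c=np.array([.6384,-.0048,0])
for p,z in(((221,258),.0836),((583,258),.0836),((244,282),.0836),((560,281),.0836),((280,215),.03),((525,214),.03)):
  d=atz('wrist',(p[0]*.7,p[1]*.7),z,i)-c;print((d@bx*1e3).round(1),(d@by*1e3).round(1))"
python3 -m handwheel '[[[-0.002,0.0002,-0.01,0],[0,0,-0.01,0],[0,0,-0.006,0],[0,0,0,0],[0,0,0,0],[0,0,0,0]]]'
```

```text
-62.9 33.8
60.3 33.7
-55.2 25.3
52.5 25.5
-55.2 41.0
53.1 41.4
time_s: 19.0
ee_pos: [0.6339, -0.0186, 0.0621]
tcp_rot: [[0.114, 0.994, 0.001], [0.994, -0.114, -0.0], [-0.0, 0.001, -1.0]]
force: [0.2, -0.3, -5.1]
opening: 0.0164
finger_force: 98.5
```

```bash
python3 -m handwheel '[[[0,0,-0.003,0],[0,0,0,0],[0,0,0,0]]]';python3 -m handwheel '[[[0,0,-0.002,0],[0,0,0,0],[0,0,0,0]]]';python3 -m handwheel '[[[0,0,-0.001,0],[0,0,0,0],[0,0,0,0]]]'
```

```text
time_s: 19.3
ee_pos: [0.6335, -0.0185, 0.0587]
tcp_rot: [[0.114, 0.994, -0.0], [0.994, -0.114, 0.0], [0.0, -0.0, -1.0]]
force: [0.6, 0.4, -5.1]
opening: 0.0161
finger_force: 98.6
time_s: 19.6
ee_pos: [0.6339, -0.0186, 0.0571]
tcp_rot: [[0.114, 0.994, 0.001], [0.994, -0.114, -0.0], [0.0, 0.001, -1.0]]
force: [0.1, -0.9, -3.1]
opening: 0.0163
finger_force: 98.8
time_s: 19.9
ee_pos: [0.6341, -0.0187, 0.0567]
tcp_rot: [[0.114, 0.994, 0.001], [0.994, -0.114, -0.0], [-0.0, 0.001, -1.0]]
force: [-0.3, 0.1, 2.6]
opening: 0.0164
finger_force: 99.5
```

Contact with the pin tip at the expected height. Now seek the rail.

```bash
python3 -m handwheel '[[[0.002,-0.0002,0,0],[0,0,0,0],[0,0,0,0]]]';python3 -m handwheel '[[[0.001,-0.0001,0,0],[0,0,0,0],[0,0,0,0]]]';python3 -m handwheel '[[[0.001,-0.0001,0,0],[0,0,0,0],[0,0,0,0]]]'
```

```text
time_s: 20.2
ee_pos: [0.6351, -0.0187, 0.0561]
tcp_rot: [[0.114, 0.994, -0.002], [0.994, -0.114, 0.0], [-0.0, -0.002, -1.0]]
force: [-4.3, 0.0, 6.2]
opening: 0.0163
finger_force: 100.1
time_s: 20.5
ee_pos: [0.6359, -0.0187, 0.056]
tcp_rot: [[0.113, 0.994, -0.002], [0.994, -0.113, 0.0], [0.0, -0.002, -1.0]]
force: [-4.5, 0.7, 5.5]
opening: 0.0161
finger_force: 100.1
time_s: 20.8
ee_pos: [0.6369, -0.0188, 0.056]
tcp_rot: [[0.113, 0.994, -0.002], [0.994, -0.113, 0.0], [0.0, -0.002, -1.0]]
force: [-5.1, 0.0, 6.1]
opening: 0.0163
finger_force: 100.0
```

```bash
python3 -m handwheel '[[[0.001,-0.0001,0,0],[0,0,0,0],[0,0,0,0]]]';python3 -m handwheel '[[[0.001,-0.0001,0,0],[0,0,0,0],[0,0,0,0]]]'
```

```text
time_s: 21.1
ee_pos: [0.637, -0.0188, 0.0559]
tcp_rot: [[0.113, 0.994, -0.004], [0.994, -0.113, 0.001], [0.0, -0.004, -1.0]]
force: [-8.0, 0.1, 7.7]
opening: 0.0166
finger_force: 100.4
time_s: 21.4
ee_pos: [0.637, -0.0187, 0.0558]
tcp_rot: [[0.113, 0.994, -0.007], [0.994, -0.113, 0.001], [-0.0, -0.007, -1.0]]
force: [-11.3, 0.5, 9.9]
opening: 0.0165
finger_force: 100.7
```

Rail found. Ease off slightly and slide along it.

```bash
python3 -m handwheel '[[[-0.001,0.0001,0,0],[0.0002,0.002,0,0],[0.0002,0.002,0,0],[0.0002,0.002,0,0],[0.0002,0.002,0,0],[0.0002,0.002,0,0],[0,0,0,0],[0,0,0,0]]]';python3 -m handwheel '[[[0.0001,0.001,0,0],[0.0001,0.001,0,0],[0,0,0,0]]]'
```

```text
time_s: 22.2
ee_pos: [0.6379, -0.0116, 0.0558]
tcp_rot: [[0.113, 0.994, -0.005], [0.994, -0.113, -0.005], [-0.005, -0.004, -1.0]]
force: [-8.3, -7.6, 7.4]
opening: 0.0165
finger_force: 100.2
time_s: 22.5
ee_pos: [0.6381, -0.0098, 0.0557]
tcp_rot: [[0.113, 0.994, -0.005], [0.994, -0.113, -0.005], [-0.006, -0.004, -1.0]]
force: [-8.0, -7.5, 6.6]
opening: 0.016
finger_force: 100.1
```

```bash
python3 -m handwheel '[[[0.0001,0.001,0,0],[0.0001,0.001,0,0],[0,0,0,0]]]';python3 -m handwheel '[[[0.0001,0.001,0,0],[0.0001,0.001,0,0],[0,0,0,0]]]';python3 -m handwheel '[[[0.0001,0.001,0,0],[0,0,0,0]]]'
```

```text
time_s: 22.8
ee_pos: [0.638, -0.0059, 0.054]
tcp_rot: [[0.114, 0.993, -0.004], [0.993, -0.114, -0.001], [-0.001, -0.004, -1.0]]
force: [-3.3, -0.4, -3.8]
opening: 0.0165
finger_force: 99.1
time_s: 23.1
ee_pos: [0.6385, -0.0028, 0.0539]
tcp_rot: [[0.113, 0.994, -0.004], [0.994, -0.113, 0.0], [-0.0, -0.004, -1.0]]
force: [-4.9, -1.0, -7.2]
opening: 0.0162
finger_force: 98.7
time_s: 23.3
ee_pos: [0.6386, -0.002, 0.0542]
tcp_rot: [[0.113, 0.994, -0.004], [0.994, -0.113, -0.0], [-0.001, -0.004, -1.0]]
force: [-5.0, -1.6, -6.0]
opening: 0.0165
finger_force: 98.7
```

The cover has dropped (pin in the bore). Lower onto the table and feel for free play.

```bash
python3 -m handwheel '[[[-0.0005,0,-0.001,0],[0,0,-0.001,0],[0,0,0,0],[0,0,0,0]]]';python3 -m handwheel '[[[0,0.001,0,0],[0,0,0,0],[0,0,0,0]]]'
```

```text
time_s: 23.7
ee_pos: [0.6386, -0.002, 0.0538]
tcp_rot: [[0.113, 0.994, -0.003], [0.994, -0.113, -0.0], [-0.001, -0.003, -1.0]]
force: [-8.9, -1.0, 0.7]
opening: 0.0165
finger_force: 99.6
time_s: 24.0
ee_pos: [0.6386, -0.0017, 0.0537]
tcp_rot: [[0.113, 0.994, -0.003], [0.994, -0.113, -0.002], [-0.002, -0.003, -1.0]]
force: [-8.6, -4.1, -0.8]
opening: 0.0163
finger_force: 99.5
```

```bash
python3 -m handwheel '[[[-0.0002,-0.001,0,0],[-0.0001,-0.001,0,0],[0,0,0,0],[0,0,0,0]]]';python3 -m handwheel '[[[-0.001,0.0001,0,0],[0,0,0,0],[0,0,0,0]]]'
```

```text
time_s: 24.4
ee_pos: [0.6386, -0.0022, 0.0537]
tcp_rot: [[0.113, 0.994, -0.002], [0.994, -0.113, 0.001], [0.001, -0.003, -1.0]]
force: [-7.4, 1.2, -1.2]
opening: 0.0161
finger_force: 99.5
time_s: 24.7
ee_pos: [0.6384, -0.0025, 0.0536]
tcp_rot: [[0.113, 0.994, 0.0], [0.994, -0.113, 0.001], [0.001, -0.0, -1.0]]
force: [-4.4, 1.8, -4.8]
opening: 0.0164
finger_force: 99.1
```

```bash
python3 -m handwheel '[[[0,0,-0.001,0],[0,0,0,0],[0,0,0,0]]]';python3 -m handwheel '[[[0,0,-0.001,0],[0,0,0,0],[0,0,0,0]]]'
```

```text
time_s: 25.0
ee_pos: [0.6383, -0.0028, 0.0527]
tcp_rot: [[0.114, 0.994, -0.0], [0.994, -0.114, 0.0], [0.0, -0.0, -1.0]]
force: [-5.2, 1.0, -3.8]
opening: 0.0163
finger_force: 99.3
time_s: 25.3
ee_pos: [0.6384, -0.0028, 0.0522]
tcp_rot: [[0.114, 0.994, -0.0], [0.994, -0.114, 0.0], [0.0, -0.0, -1.0]]
force: [-6.6, 0.8, -0.6]
opening: 0.0165
finger_force: 99.5
```

```bash
python3 -m handwheel '[[[-0.0008,0.0001,-0.001,0],[0,0,-0.001,0],[0,0,0,0],[0,0,0,0]]]';python3 -m handwheel '[[[0,0,-0.001,0],[0,0,-0.001,0],[0,0,0,0],[0,0,0,0]]]'
```

```text
time_s: 25.7
ee_pos: [0.6383, -0.0029, 0.0517]
tcp_rot: [[0.114, 0.994, 0.001], [0.994, -0.114, -0.0], [0.0, 0.001, -1.0]]
force: [-7.7, 0.4, 4.1]
opening: 0.0165
finger_force: 100.3
time_s: 26.1
ee_pos: [0.6384, -0.0028, 0.0505]
tcp_rot: [[0.113, 0.994, 0.001], [0.994, -0.113, -0.0], [0.0, 0.001, -1.0]]
force: [-10.0, 1.3, 7.9]
opening: 0.0164
finger_force: 100.8
```

```bash
python3 -m handwheel '[[[-0.001,0.0001,0,0],[-0.001,0.0001,0,0],[0,0,0,0],[0,0,0,0]]]';python3 -m handwheel '[[[0,0,-0.001,0],[0,0,-0.001,0],[0,0,0,0],[0,0,0,0]]]'
```

```text
time_s: 26.5
ee_pos: [0.6383, -0.0029, 0.0502]
tcp_rot: [[0.114, 0.993, 0.006], [0.994, -0.114, -0.0], [0.0, 0.006, -1.0]]
force: [-0.1, 0.7, 5.5]
opening: 0.016
finger_force: 100.4
time_s: 26.9
ee_pos: [0.6384, -0.0029, 0.0486]
tcp_rot: [[0.114, 0.993, 0.006], [0.994, -0.114, -0.0], [0.0, 0.006, -1.0]]
force: [-1.9, 1.1, 7.6]
opening: 0.0165
finger_force: 100.8
```

```bash
python3 -m handwheel '[[[0,0,-0.001,0],[0,0,-0.001,0],[0,0,0,0],[0,0,0,0]]]';python3 -m handwheel '[[[0,0,-0.001,0],[0,0,-0.001,0],[0,0,0,0],[0,0,0,0]]]'; python3 -m handwheel '[[[0,0,-0.001,0],[0,0,-0.001,0],[0,0,0,0],[0,0,0,0]]]'
```

```text
time_s: 27.3
ee_pos: [0.6384, -0.0029, 0.0482]
tcp_rot: [[0.114, 0.994, 0.006], [0.994, -0.114, -0.0], [0.0, 0.006, -1.0]]
force: [-4.4, 1.3, 14.7]
opening: 0.0162
finger_force: 101.9
time_s: 27.7
ee_pos: [0.6384, -0.0028, 0.0482]
tcp_rot: [[0.113, 0.994, 0.005], [0.994, -0.113, -0.001], [-0.0, 0.005, -1.0]]
force: [-11.6, 1.9, 26.0]
opening: 0.0161
finger_force: 103.3
time_s: 28.1
ee_pos: [0.6384, -0.0028, 0.0481]
tcp_rot: [[0.113, 0.994, 0.004], [0.994, -0.113, -0.001], [-0.0, 0.004, -1.0]]
force: [-17.3, 3.2, 35.2]
opening: 0.016
finger_force: 104.7
```

Hard stop exactly 9 mm below the pin-tip contact: home. I'll ease the push to ~25 N and check.

```bash
python3 -m handwheel '[[[0,0,0.001,0],[0,0,0.001,0],[0,0,0,0],[0,0,0,0],[0,0,0,0],[0,0,0,0]]]'; python3 - <<'E'
from h import *
w=cams.camera("wrist");s=cams.camera("scene");o=monitor.get_obs();print(o["force"],o["torque"],o["ee_pos"])
cv2.imwrite("pics/fin.png",np.hstack([cv2.resize(w,(400,300),interpolation=3),cv2.resize(s[150:300,160:360],(400,300),interpolation=3)]))
cv2.imwrite("pics/fin2.png",np.vstack([cv2.imread("pics/fin.png"),cv2.resize(s[150:300,160:480],(800,300),interpolation=3)]))
E
```

```text
time_s: 28.7
ee_pos: [0.6384, -0.0029, 0.0481]
tcp_rot: [[0.113, 0.994, 0.005], [0.994, -0.113, -0.001], [-0.0, 0.005, -1.0]]
force: [-12.6, 2.0, 25.0]
opening: 0.0166
finger_force: 103.3
[-11.65333533   2.17148343  25.47525894] [0.34401469 2.05743569 0.10001019] [ 0.63844005 -0.00287156  0.04815766]
```

View pics/fin2.png

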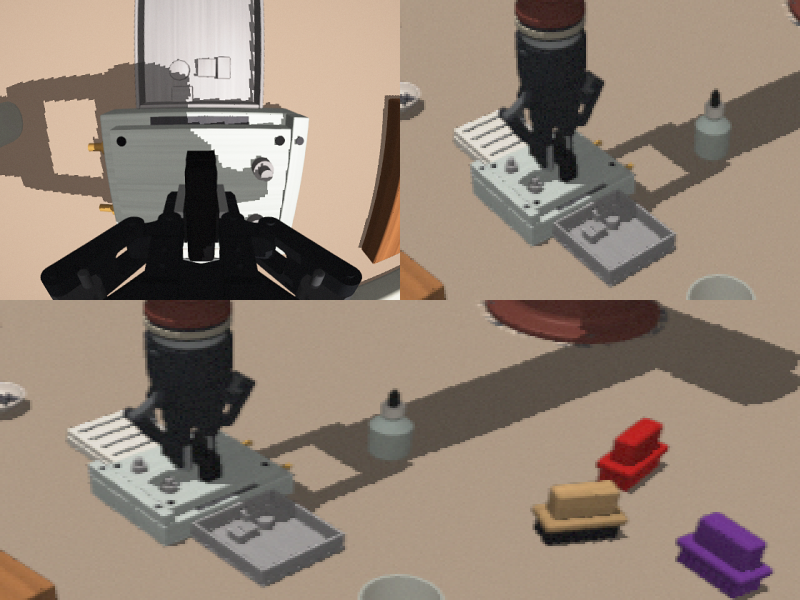

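The final view shows the cover seated on the cell under the gripper, the coupons in the tray, the brush standing and the bystanders in place.

```bash
python3 -c "
from workcell import job_done;print(job_done())"
```

```text
the job is handed in; nothing more can be done
None
```

I handed the job in at about 29 s: all four coupons are in the tray, the brush is back standing on the bench, and the cover is over the pin and fully home, still gripped and held down with about 25 N.

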